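Hang a second test tile and close the keeper

ROBOT

A 7-joint arm with a two-finger parallel gripper is mounted at the origin on a cart in front of the work surface, level with it; the furniture and walls round the work are solid. World frame = base frame: x ahead of the robot, y to its left, z up, the work surface at z = 0. Lengths are in mm, angles in rad, forces in N, time in s.
With the tool pointing down it reaches from about 400 to 850 mm from the base axis. Payload 4.4 kg.
Tool frame: the origin (TCP) lies between the finger pads; the fingertips stand 17 mm ahead of it and the grasp point (between the pads) lies 2 mm behind it; z points along the fingers, x is the direction in which the jaws open and shut, and the axes are right-handed (so a half turn about z gives the same grasp; the last joint's range is limited). The gripper opens to 94 mm and grips with 3 to 60 N. Pads are 16 mm wide; open, the fingers measure 119 mm over their backs; the gripper's body (75 mm by 177 mm) begins 78 mm behind the grasp point.
Start: joints at [-1.28, 0.628, 0.038, 1.517, -0.027, 0.996, -0.02], TCP at [227.007, 609.086, 198.678] pointing down, gripper open.
Joint ranges: [-3.06, 3.06], [-0.37, 2.12], [-1.25, 1.32], [0.18, 2.47], [-1.1, 4.24], [0.23, 1.98], [-2.94, 2.94]. Speed limits (rad/s): [2.57, 2.57, 3.14, 3.14, 3.14, 3.14, 3.14].

INTERFACE

Orientations are given as a unit quaternion [x, y, z, w].
In Python, from rig import sensors, optics, bot gives the robot as it stands.
- The arm moves only by the tool send_rows, never from a script. Its argument "plan" is a list of rows, each a list of 7 numbers: the shift along the world's x, y, z in m, then the turn, a rotation vector about the world's x, y, z in rad, then the closure, from 0 (fully open) to 1 (shut). A call has 1 to 5 rows; each row shifts and turns the commanded pose from where the row before left it; what a row does not reach is not made up. A row lasts 1/12 s, in which the tool goes at most 41.7 mm and 7.16 degrees, less where a joint would pass 70% of its speed; a pose out of reach is approached as far as the arm can. A call with a gripper value outside its range is refused whole. The fingers move at their own pace and stop on an object; "grip_force" is the grip in N (left out, the last holds). Time passes only in rows, so rows that do not move let the fingers close. It gives the time, the measured TCP pose, the force and the opening at its end, in the units of the state.
- sensors.get_obs(): the state, without advancing time (a new reading comes with each control period).
- optics.read_camera(name): name is "scene" or "top"; returns a dict with "img" (420x560x3 uint8, red, green, blue), "mtx" (3x3 intrinsics, pixels), "position" and "rotation" of the camera in the world. Camera axes: x right, y down, z forward; pixel columns grow to the right and rows downward; lengths in mm; the calibration is good to about 2 mm. A picture is of the moment at which its call begins. There is no depth.
- bot.hand_in(): hands the job in, once; it reports no verdict.
Trained networks look in the newest picture that a camera, given by its name, has taken for a name from the list of things; names that differ only in an ending like _2 or _b are one class to them, and where a whole thing is asked for, a point or a joint stands for the part that bears it (a point fixed in the world has none). Each returns a list of dicts, best first, with "conf" (0 to 1); they miss things now and then, are a little off and sometimes report something else, mostly with a low value. They report only what shows in the picture. A call takes as long as a camera call. They do not tell look-alikes from the thing itself.
- optics.regions_of(camera, query): "mask" (420x560 bool, what is visible of it) and "xy" ([column, row] in pixels, amid what is visible of it).
The state is a dict: "clock": time; "q": joint angles; "qd": joint speeds; "tau": joint torques, N m; "tool_pos": TCP position; "orientation": TCP orientation; "ft_force": force on the tool from outside, world axes, zero at the start; "ft_torque": the same for the moment, N m; "finger_gap": finger opening in mm.
Only numpy, scipy, OpenCV 4.12 (cv2) and the standard library are available. Lean on these libraries where they do the work, as an engineer would, in place of code of your own. Each camera call takes 0.05 s, during which the arm holds its last target. There are 200 camera calls.

TASK

Take the test tile that has a hole out of the wooden setter and hang it on the drying stand's hook in front of the tile already hanging there, without unhooking that one. Then slide the stiff keeper across, a little at a time, until it stands at its mark straight in front of the hook, without pushing it past. Leave the plain tile without a hole standing in the setter.

Things in the scene. Friction and masses are not known exactly. Their poses are not given: they have to be found in the camera images.
- stand: Drying stand, fixed to the table: wooden base 210 x 200 x 18 mm (x -0.117 to +0.093, y -0.068 to +0.132 m), steel post 20 mm thick at x = +0.070, 0.190 m high, and the hook's bar leading from its top toward the robot. Origin on the table below the bar; own z up, -x the way the hook points (toward the robot), y to the left. Yaw varies by 0.2 rad.
- hook (a point): Point on top of the hook's bar where the second tile shall hang; axes as the stand's; in the stand's frame (-0.022, 0, 0.194) m. The bar is flat steel, 12 mm wide, 8 mm high, at y = 0, top z = 0.194, from the post to x = -0.054; there its end bends up, rising to z = 0.200 and ending at x = -0.069.
- mark (a point): The keeper's mark: dark lines across both light track rails at the front of the stand's base, straight in front of the hook (stand frame x = -0.092, y = 0, z = 0.024).
- keeper (a joint): Keeper's place along its track, m: 0 at the far left (stand +y), growing as it is pushed to the right (stand -y); 0.100 is at the mark, 0.130 the right-hand stop. Starts at 0 to 0.02, clear of the hook. Stiff: about 5 N of dry friction, no spring, stays where it is left.
- keeper_top (a point): Centre of the keeper's top end, z = 0.214 m. The keeper is an upright wooden bar 12 mm thick (stand x) and 30 mm wide (stand y) on a small steel foot in the track, at stand x = -0.092; with the keeper at its mark this point is at stand y = 0.
- setter: Wooden setter block fixed to the table, 85 x 90 x 42 mm, with two slots 14.5 mm wide, 61 mm long and 30 mm deep along its own y, at own x = -0.020 and +0.020. Origin at the centre of its underside, z up. Its yaw varies by 0.3 rad.
- tile: The test tile to hang: fired clay, about 0.12 kg, 12 mm thick (own x), 56 mm wide (own y), 110 mm high (own z), lower third pale glazed, with a round hole 32 mm across, its centre 84 mm above the lower edge. Stands upright in either slot of the setter, parallel to it. Origin at the centre of its lower edge (12 mm above the table in the slot).
- tile_hole (a point): Centre of the hole of the tile to hang. When the tile hangs on the hook this point is at stand z = about 0.179 m, 15 mm below the bar's top.
- hung_tile: The tile that already hangs on the hook, near the post (loose); same size and hole as the one to hang, origin at the centre of its lower edge.
- hung_tile_hole (a point): Centre of the hole of the tile already hanging.
- plain_tile: Tile of the same size without a hole, loose in the setter's other slot; to be left there. Origin at the centre of its lower edge.
There are look-alikes about, which are no part of the job. Leave any yellow look-alike of the tile alone.

How it is judged:
By the outcome, as a careful person would: the job done as asked, in the order asked, and still so for the second after the job is handed in, with the robot touching nothing.
It also fails if it takes over 67 s, if anything falls off the work surface, if the arm or the gripper's body presses on something with over 40 N, if the wrist force passes 120 N, or if a joint passes its speed limit or range.

## Working session

There is one attempt and no reset: what is moved stays moved. The work goes in short steps, Python scripts to look and compute and a tool call to move; the robot and the scene stay as the last step left them, time stands still between calls to the robot, and variables do not carry over. Pictures are saved under pics/ and viewed, about 8 in all and at most 12, crops included, and the job is handed in when it is done.

Besides the shell and the picture viewer there is one more tool, called after "Emit:" by a JSON object that holds its "name" and its "arguments", one argument or row to a line. send_rows: Moves the arm, as the interface text tells. Its arguments: {"type":"object","properties":{"plan":{"type":"array"},"grip_force":{"type":"number"}},"required":["plan"]}

```bash
mkdir -p pics
cat > h.py <<'E'
import numpy as np,cv2
from rig import sensors,optics,bot
def cam(n,save=None):
    c=optics.read_camera(n)
    if save: cv2.imwrite('pics/'+save,c['img'][:,:,::-1])
    return c
def ray(c,uv):
    R=np.array(c['rotation']);R=R if R.shape==(3,3) else None
    d=R@np.linalg.inv(c['mtx'])@np.array([uv[0],uv[1],1.]);return np.array(c['position']),d
def atz(c,uv,z):
    p,d=ray(c,uv);return p+d*(z-p[2])/d[2]
def proj(c,P):
    P=np.atleast_2d(P);q=(P-np.array(c['position']))@np.array(c['rotation']);k=q@np.array(c['mtx']).T
    return k[:,:2]/k[:,2:]
def tri(c1,u1,c2,u2):
    p,d=ray(c1,u1);q,e=ray(c2,u2);d/=np.linalg.norm(d);e/=np.linalg.norm(e)
    s=np.linalg.lstsq(np.c_[d,-e],q-p,rcond=None)[0]
    a=p+s[0]*d;b=q+s[1]*e;return (a+b)/2,np.linalg.norm(a-b)
E
python3 - <<'E'
from h import *
np.set_printoptions(precision=3,suppress=True)
o=sensors.get_obs();print(o['clock'],o['tool_pos'],o['orientation'],o['finger_gap'])
C={}
for n in('scene','top'):
    c=C[n]=cam(n,n+'0.png');print(n,c['position'],c['rotation'],c['mtx'][0])
    for q in('stand','hook','mark','keeper','keeper_top','setter','tile','tile_hole','hung_tile','hung_tile_hole','plain_tile'):
        print(q,[(round(r['conf'],2),np.round(r['xy'],1).tolist(),int(r['mask'].sum()) if r.get('mask') is not None else 0) for r in optics.regions_of(n,q)][:4])
E
```

```text
0.0 [226.736 608.439 197.752] [ 0.821  0.57  -0.001  0.001] 93.78622465727328
scene [  63.798 -631.683  770.675] [ 0.843 -0.385  0.161 -0.34 ] [423.393   0.    281.424]
stand [(0.67, [284.2, 229.0], 6802)]
hook [(0.81, [285.4, 227.9], 6818)]
mark [(0.58, [284.8, 226.8], 6649)]
keeper [(0.64, [244.6, 203.9], 932)]
keeper_top [(0.84, [242.3, 200.8], 890)]
setter []
tile [(0.86, [301.6, 325.6], 1055), (0.6, [233.6, 251.4], 639), (0.49, [313.0, 185.1], 810)]
tile_hole [(0.68, [232.6, 253.4], 597), (0.56, [299.5, 325.3], 1052)]
hung_tile [(0.83, [311.2, 182.7], 906)]
hung_tile_hole [(0.63, [313.2, 185.5], 762)]
plain_tile [(0.65, [220.9, 264.4], 687), (0.43, [314.2, 185.2], 822)]
top [ 473.52  -247.975 1222.868] [ 0.712 -0.702  0.016 -0.014] [525.707   0.    279.277]
stand [(0.81, [256.6, 178.5], 7677), (0.19, [269.3, 147.7], 349)]
hook [(0.67, [256.2, 177.0], 7735)]
mark [(0.93, [252.6, 178.6], 7539)]
keeper [(0.73, [231.1, 208.6], 257)]
keeper_top [(0.83, [226.7, 207.4], 255)]
setter [(0.61, [257.2, 261.8], 1141)]
tile [(0.84, [347.0, 268.8], 310), (0.6, [257.0, 254.3], 213)]
tile_hole [(0.77, [350.4, 268.5], 262), (0.57, [254.3, 255.0], 201)]
hung_tile [(0.72, [266.6, 147.9], 349)]
hung_tile_hole [(0.62, [269.7, 148.1], 353)]
plain_tile [(0.63, [256.1, 272.0], 210)]
```

```bash
python3 -c "
import cv2
a=cv2.imread('pics/scene0.png');b=cv2.imread('pics/top0.png')
cv2.imwrite('pics/s0.png',cv2.resize(a,(800,600),interpolation=cv2.INTER_CUBIC));cv2.imwrite('pics/t0.png',cv2.resize(b,(800,600),interpolation=cv2.INTER_CUBIC))"
```

```text
(no output)
```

View pics/s0.png

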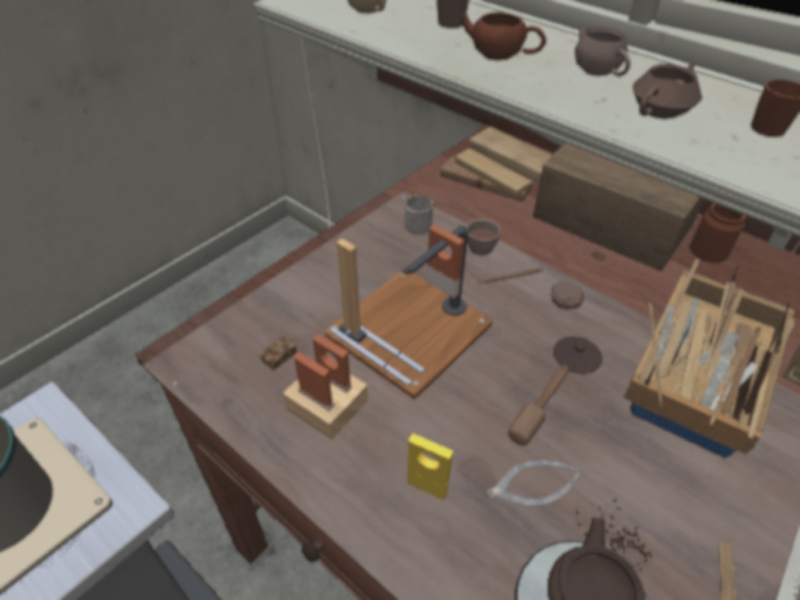

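View pics/t0.png

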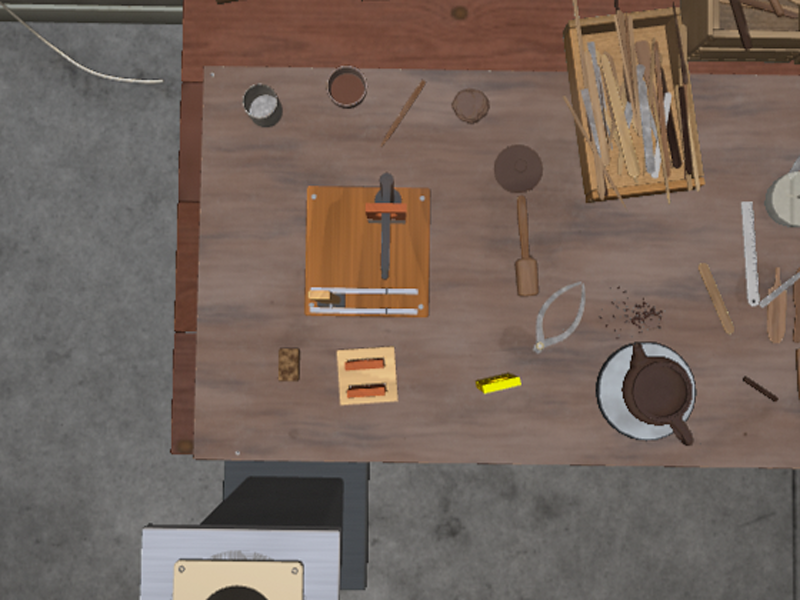

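```bash
cat >> h.py <<'E'
from scipy.optimize import minimize
def box(x0,x1,y0,y1,z0,z1):
    return np.array([[x,y,z] for x in(x0,x1) for y in(y0,y1) for z in(z0,z1)],float)
def place(p,P):
    c,s=np.cos(p[2]),np.sin(p[2]);return P@np.array([[c,s,0],[-s,c,0],[0,0,1]])+[p[0],p[1],0]
def draw(c,polys,S=4):
    m=np.zeros((420*S,560*S),np.uint8)
    for P in polys:
        h=cv2.convexHull(((proj(c,P)+.5)*S).astype(np.float32)).astype(np.int32);cv2.fillPoly(m,[h],1)
    return cv2.resize(m.astype(np.float32),(560,420),interpolation=cv2.INTER_AREA)
def fit(obs,model,p0,step):
    # obs: list of (cam,mask); model(p)->list of boxes in world
    def f(p):
        s=0
        for c,m in obs:
            d=draw(c,model(p));s+=1-np.minimum(d,m).sum()/np.maximum(d,m).sum()
        return s/len(obs)
    p0=np.array(p0,float);sim=np.vstack([p0]+[p0+np.eye(len(p0))[i]*step[i] for i in range(len(p0))])
    r=minimize(f,p0,method='Nelder-Mead',options=dict(initial_simplex=sim,maxiter=400,xatol=.02,fatol=1e-5));return r.x,1-r.fun
def stand_m(p):
    B=[box(-117,93,-68,132,0,18),box(60,80,-10,10,0,194),box(-69,70,-6,6,186,194),box(-98,-86,-15+100-p[3],15+100-p[3],24,214)]
    return [place(p,b) for b in B]
def setter_m(p): return [place(p,box(-42.5,42.5,-45,45,0,42))]
E
python3 - <<'E'
from h import *
np.set_printoptions(precision=3,suppress=True)
T=cam('top');
st=optics.regions_of('top','stand')[0]['mask'];kt=optics.regions_of('top','keeper')
se=optics.regions_of('top','setter')[0]['mask']
tl=[r for r in optics.regions_of('top','tile') if r['conf']>.3];pl=optics.regions_of('top','plain_tile')
ht=optics.regions_of('top','hung_tile')
S=cam('scene');ss=optics.regions_of('scene','stand')[0]['mask'];hs=optics.regions_of('scene','hung_tile')
ks=optics.regions_of('scene','keeper')
# initial
c=[atz(T,(u*.7,v*.7),18) for u,v in((306,187),(430,187),(430,317),(305,316))];print(np.array(c))
e=(c[0]+c[1]-c[2]-c[3])[:2];yaw=np.arctan2(e[1],e[0]);ctr=np.mean(c,0)
R=np.array([[np.cos(yaw),-np.sin(yaw)],[np.sin(yaw),np.cos(yaw)]]);o=ctr[:2]-R@[-12,32];print('init stand',o,yaw)
mt=(st|kt[0]['mask']).astype(float);ms=(ss|ks[0]['mask']).astype(float)
hm=lambda p:stand_m(p)+[place(p,box(20,60,-28,28,70,205))][:0]
for ob in([(T,mt)],[(S,ms)],[(T,mt),(S,ms)]):
    print('stand',fit(ob,stand_m,[o[0],o[1],yaw,10],[6,6,.04,8]))
c=[atz(T,(u*.7,v*.7),42) for u,v in((336,350),(395,347),(398,402),(341,405))];print(np.array(c))
e=(c[0]+c[1]-c[2]-c[3])[:2];yaw=np.arctan2(e[1],e[0]);ctr=np.mean(c,0);print('init setter',ctr,yaw)
m=se.copy()
for r in tl+pl:
    if abs(r['xy'][0]-257)<25:m|=r['mask']
tb=lambda x:box(x-6,x+6,-28,28,42,122)
print('setter',fit([(T,m.astype(float))],lambda p:setter_m(p)+[place(p,tb(-20)),place(p,tb(20))],[ctr[0],ctr[1],yaw],[6,6,.05]))
for n,r in zip(('tile','plain'),(min(tl,key=lambda r:abs(r['xy'][0]-257)),pl[0])):
    print(n,r['xy'],fit([(T,r['mask'].astype(float))],lambda p:[place(p,box(-6,6,-28,28,42,122))],[*atz(T,r['xy'],110)[:2],yaw],[5,5,.05]))
print('hung',fit([(T,ht[0]['mask'].astype(float)),(S,hs[0]['mask'].astype(float))],lambda p:[place(p,box(-6,6,-28,28,95,205))],[*atz(T,ht[0]['xy'],200)[:2],yaw],[5,5,.05]))
E
```

```text
Traceback (most recent call last):
  File "h.py", line 11, in atz
    p,d=ray(c,uv);return p+d*(z-p[2])/d[2]
        ~~~^^^^^^
  File "h.py", line 9, in ray
    d=R@np.linalg.inv(c['mtx'])@np.array([uv[0],uv[1],1.]);return np.array(c['position']),d
      ~^~~~~~~~~~~~~~~~~~~~~~~~
ValueError: matmul: Input operand 0 does not have enough dimensions (has 0, gufunc core with signature (n?,k),(k,m?)->(n?,m?) requires 1)
```

```bash
python3 - <<'E'
s=open('h.py').read()
s=s.replace("    return c\n","    from scipy.spatial.transform import Rotation\n    c['rotation']=Rotation.from_quat(c['rotation']).as_matrix()\n    return c\n",1)
s=s.replace("R=R if R.shape==(3,3) else None","")
open('h.py','w').write(s)
E
cat > meas.py <<'E'
from h import *
np.set_printoptions(precision=3,suppress=True)
T=cam('top');
st=optics.regions_of('top','stand')[0]['mask'];kt=optics.regions_of('top','keeper')
se=optics.regions_of('top','setter')[0]['mask']
tl=[r for r in optics.regions_of('top','tile') if r['conf']>.3];pl=optics.regions_of('top','plain_tile')
ht=optics.regions_of('top','hung_tile')
S=cam('scene');ss=optics.regions_of('scene','stand')[0]['mask'];hs=optics.regions_of('scene','hung_tile')
ks=optics.regions_of('scene','keeper')
c=[atz(T,(u*.7,v*.7),18) for u,v in((306,187),(430,187),(430,317),(305,316))];print(np.array(c))
e=(c[0]+c[1]-c[2]-c[3])[:2];yaw=np.arctan2(e[1],e[0]);ctr=np.mean(c,0)
R=np.array([[np.cos(yaw),-np.sin(yaw)],[np.sin(yaw),np.cos(yaw)]]);o=ctr[:2]-R@[-12,32];print('init stand',o,yaw)
mt=(st|kt[0]['mask']).astype(float);ms=(ss|ks[0]['mask']).astype(float)
for ob in([(T,mt)],[(S,ms)],[(T,mt),(S,ms)]):
    print('stand',fit(ob,stand_m,[o[0],o[1],yaw,10],[6,6,.04,8]))
c=[atz(T,(u*.7,v*.7),42) for u,v in((336,350),(395,347),(398,402),(341,405))];print(np.array(c))
e=(c[0]+c[1]-c[2]-c[3])[:2];yaw=np.arctan2(e[1],e[0]);ctr=np.mean(c,0);print('init setter',ctr,yaw)
m=se.copy()
for r in tl+pl:
    if abs(r['xy'][0]-257)<25:m|=r['mask']
tb=lambda x:box(x-6,x+6,-28,28,42,122)
print('setter',fit([(T,m.astype(float))],lambda p:setter_m(p)+[place(p,tb(-20)),place(p,tb(20))],[ctr[0],ctr[1],yaw],[6,6,.05]))
for n,r in zip(('tile','plain'),(min(tl,key=lambda r:abs(r['xy'][0]-257)),pl[0])):
    print(n,r['xy'],fit([(T,r['mask'].astype(float))],lambda p:[place(p,box(-6,6,-28,28,42,122))],[*atz(T,r['xy'],110)[:2],yaw],[5,5,.05]))
print('hung',fit([(T,ht[0]['mask'].astype(float)),(S,hs[0]['mask'].astype(float))],lambda p:[place(p,box(-6,6,-28,28,95,205))],[*atz(T,ht[0]['xy'],200)[:2],yaw],[5,5,.05]))
E
python3 meas.py
```

```text
[[ 701.176  -97.959   18.   ]
 [ 704.332 -298.28    18.   ]
 [ 494.278 -301.092   18.   ]
 [ 492.829 -100.634   18.   ]]
init stand [ 610.572 -231.331] 0.01311465049258385
stand (array([ 612.648, -230.334,    0.002,   11.507]), np.float64(0.9360394173887524))
stand (array([ 612.799, -225.97 ,   -0.002,   14.063]), np.float64(0.897965500510298))
stand (array([ 612.586, -229.112,    0.002,   10.498]), np.float64(0.9071134338629471))
[[ 439.87  -153.272   42.   ]
 [ 445.964 -245.738   42.   ]
 [ 360.173 -251.753   42.   ]
 [ 354.179 -162.701   42.   ]]
init setter [ 400.046 -203.366   42.   ] 0.08982507579430542
setter (array([ 401.915, -201.961,    0.09 ]), np.float64(0.16698250976396678))
tile [256.1, 254.5] (array([ 422.579, -201.457,    0.086]), np.float64(0.8878752207180695))
plain [257.6, 271.9] (array([ 382.734, -204.156,    0.102]), np.float64(0.9107280679187034))
hung (array([ 640.872, -228.548,    0.004]), np.float64(0.8350118994773943))
```

Emit:
{"name": "send_rows", "arguments": {
  "plan": [
    [0.03,-0.02,0.01,0,0,0.09,0],
    [0.03,-0.02,0.01,0,0,0.09,0],
    [0.03,-0.02,0.01,0,0,0.09,0],
    [0.03,-0.02,0.01,0,0,0.09,0],
    [0.03,-0.02,0.01,0,0,0.085,0]
  ]
}}

```text
clock: 2.72
tool_pos: [378.3, 508.0, 249.3]
orientation: [0.674, 0.739, 0.0, 0.0]
ft_force: [0.4, 0.0, -0.7]
finger_gap: 94.1
```

Emit:
{"name": "send_rows", "arguments": {
  "plan": [
    [0.005,-0.04,0,0,0,0,0],
    [0.005,-0.04,0,0,0,0,0],
    [0.005,-0.04,0,0,0,0,0],
    [0.005,-0.04,0,0,0,0,0],
    [0.005,-0.04,0,0,0,0,0]
  ]
}}

```text
clock: 3.13
tool_pos: [402.1, 307.1, 248.8]
orientation: [0.675, 0.738, 0.0, 0.0]
ft_force: [0.7, -0.0, 0.0]
finger_gap: 94.0
```

Emit:
{"name": "send_rows", "arguments": {
  "plan": [
    [0,-0.04,0,0,0,0,0],
    [0,-0.04,0,0,0,0,0],
    [0,-0.04,0,0,0,0,0],
    [0,-0.04,0,0,0,0,0],
    [0,-0.04,0,0,0,0,0]
  ]
}}

```text
clock: 3.55
tool_pos: [401.7, 107.3, 249.0]
orientation: [0.675, 0.738, 0.0, 0.0]
ft_force: [0.4, -0.7, 0.6]
finger_gap: 93.6
```

Emit:
{"name": "send_rows", "arguments": {
  "plan": [
    [0.004,-0.04,0,0,0,0,0],
    [0.004,-0.04,0,0,0,0,0],
    [0.004,-0.04,0,0,0,0,0],
    [0.004,-0.04,0,0,0,0,0],
    [0.005,-0.04,0,0,0,0,0]
  ]
}}

```text
clock: 3.97
tool_pos: [422.8, -92.9, 249.1]
orientation: [0.675, 0.738, 0.0, 0.0]
ft_force: [0.0, -0.2, -0.2]
finger_gap: 94.2
```

Emit:
{"name": "send_rows", "arguments": {
  "plan": [
    [0,-0.036,-0.02,0,0,0,0],
    [0,-0.036,-0.02,0,0,0,0],
    [0,-0.037,-0.02,0,0,0,0],
    [0,0,-0.02,0,0,0,0],
    [0,0,0,0,0,0,0]
  ]
}}

```text
clock: 4.38
tool_pos: [420.4, -200.9, 166.1]
orientation: [0.677, 0.736, -0.001, -0.003]
ft_force: [-0.5, 0.5, 1.0]
finger_gap: 94.2
```

Run:
```python
from h import *
o=sensors.get_obs();print(o['clock'],o['tool_pos'],o['orientation'],o['q'])
a=cam('scene')['img'];b=cam('top')['img']
z=np.hstack([cv2.resize(a[180:330,140:290],(400,400),interpolation=3),cv2.resize(b[200:320,200:320],(400,400),interpolation=3)])
cv2.imwrite('pics/p3.png',z[:,:,::-1])
```

```text
4.3833 [ 420.36252541 -200.91341175  166.10376956] [ 0.67704526  0.73593561 -0.00134771 -0.00258396] [ 0.28651315  0.42351656  0.13585388  2.04781117 -0.08712181  0.68135463
  2.13265313]
```

View pics/p3.png

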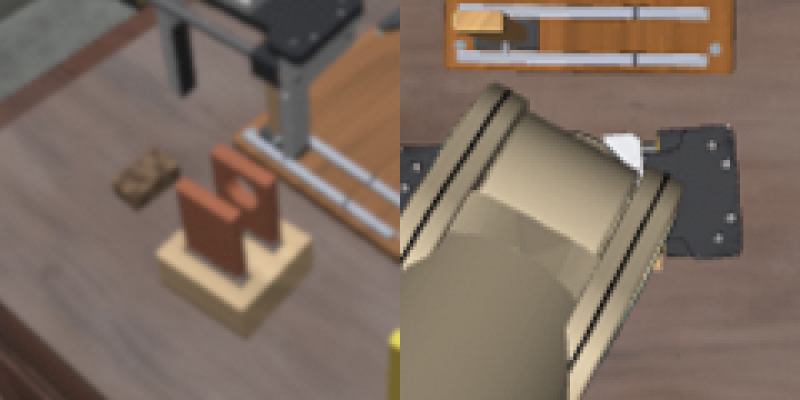

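Emit:
{"name": "send_rows", "arguments": {
  "plan": [
    [0.002,-0.001,-0.02,0,0,0,0],
    [0,0,-0.02,0,0,0,0],
    [0,0,-0.02,0,0,0,0],
    [0,0,-0.012,0,0,0,0],
    [0,0,0,0,0,0,0]
  ]
}}

```text
clock: 4.9
tool_pos: [425.0, -198.5, 96.4]
orientation: [0.674, 0.739, 0.0, -0.001]
ft_force: [0.2, -0.7, 1.1]
finger_gap: 94.1
```

Emit:
{"name": "send_rows", "arguments": {
  "plan": [
    [-0.002,-0.003,-0.002,0,0,0,0],
    [0,0,0,0,0,0,0.2],
    [0,0,0,0,0,0,0.3],
    [0,0,0,0,0,0,0.4],
    [0,0,0,0,0,0,0.6]
  ],
  "grip_force": 25
}}

```text
clock: 5.32
tool_pos: [423.6, -203.7, 95.6]
orientation: [0.675, 0.738, 0.0, 0.001]
ft_force: [0.2, -0.1, 0.1]
finger_gap: 70.8
```

Emit:
{"name": "send_rows", "arguments": {
  "plan": [
    [0,0,0,0,0,0,0.8],
    [0,0,0,0,0,0,0.8],
    [0,0,0,0,0,0,0.8],
    [0,0,0,0,0,0,0.8],
    [0,0,0,0,0,0,0.8]
  ]
}}

```text
clock: 5.73
tool_pos: [423.1, -203.4, 95.0]
orientation: [0.675, 0.738, 0.0, -0.0]
ft_force: [-0.1, 2.1, 3.6]
finger_gap: 56.4
```

Emit:
{"name": "send_rows", "arguments": {
  "plan": [
    [0,0,0.012,0,0,0,0.8],
    [0,0,0.016,0,0,0,0.8],
    [0,0,0.02,0,0,0,0.8],
    [0,0,0.026,0,0,0,0.8],
    [0,0,0.024,0,0,0,0.8]
  ]
}}

```text
clock: 6.15
tool_pos: [422.3, -203.6, 193.5]
orientation: [0.675, 0.737, -0.0, -0.001]
ft_force: [0.0, 0.1, -1.3]
finger_gap: 56.0
```

Emit:
{"name": "send_rows", "arguments": {
  "plan": [
    [0.014,-0.006,0,0,0,-0.02,0.8],
    [0.016,-0.006,0,0,0,-0.02,0.8],
    [0.016,-0.006,0,0,0,-0.02,0.8],
    [0.016,-0.005,0,0,0,-0.02,0.8],
    [0.012,-0.003,0,0,0,0,0.8]
  ]
}}

```text
clock: 6.57
tool_pos: [497.9, -230.2, 192.5]
orientation: [0.705, 0.71, -0.0, 0.0]
ft_force: [1.0, -0.2, -1.3]
finger_gap: 56.1
```

Emit:
{"name": "send_rows", "arguments": {
  "plan": [
    [0,0,0,0,0,0,0.8],
    [0,0,0,0,0,0,0.8]
  ]
}}

```text
clock: 6.73
tool_pos: [496.3, -229.4, 192.1]
orientation: [0.704, 0.71, -0.0, -0.001]
ft_force: [-0.8, 0.3, -1.5]
finger_gap: 56.2
```

Run:
```python
from h import *
o=sensors.get_obs();print(o['clock'],o['tool_pos'],o['orientation'],o['ft_force'])
A=cam('scene');a=A['img'];rs=optics.regions_of('scene','tile_hole')+optics.regions_of('scene','tile')
p=np.array(o['tool_pos'])
print('TCP px',proj(A,p),[(round(r['conf'],2),r['xy']) for r in rs])
print('bar tip px, post top',proj(A,[[544,-230,200],[558.6,-230,194],[590.6,-230,194],[672,-230,194]]))
b=cam('top')['img']
z=np.hstack([cv2.resize(a[130:280,200:350],(400,400),interpolation=3),cv2.resize(b[120:280,180:340],(400,400),interpolation=3)])
cv2.imwrite('pics/p4.png',z[:,:,::-1])
```

```text
6.7333 [ 496.34855274 -229.43071186  192.14551978] [ 7.04144702e-01  7.10055933e-01 -4.77175330e-04 -7.64256708e-04] [-0.77981409  0.34757785 -1.47509385]
TCP px [[266.9883242  204.17886475]] [(0.83, [261.8, 214.5]), (0.59, [300.4, 327.1]), (0.82, [264.4, 213.7]), (0.69, [299.6, 327.1])]
bar tip px, post top [[283.14852555 188.9547219 ]
 [287.79920807 187.49586137]
 [297.78502873 179.67608946]
 [321.51655201 161.09222888]]
```

View pics/p4.png

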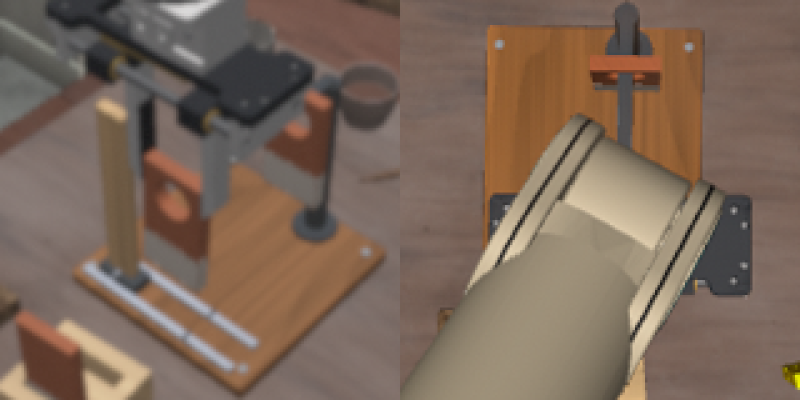

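Run:
```python
from h import *
T=cam('top');im=cv2.imread('pics/top0.png').astype(int)
g=im.sum(2)
for v in (158,162,166,170,174,178,182,186,190,193,195,197):
    w=np.clip(200-np.array(g[v,255:285]),0,None)*(np.abs(im[v,255:285,2]-im[v,255:285,0])<30); u=255+(w*np.arange(30)).sum()/max(w.sum(),1)
    print(v,w.sum(),atz(T,(u,v),194).round(1))
S=cam('scene')
```

```text
158 0 [ 615.5 -201.2  194. ]
162 0 [ 607.6 -201.3  194. ]
166 0 [ 599.7 -201.5  194. ]
170 0 [ 591.8 -201.6  194. ]
174 0 [ 583.9 -201.7  194. ]
178 0 [ 576.  -201.9  194. ]
182 0 [ 568.2 -202.   194. ]
186 0 [ 560.3 -202.1  194. ]
190 0 [ 552.4 -202.3  194. ]
193 0 [ 546.5 -202.4  194. ]
195 1 [ 543.  -229.9  194. ]
197 0 [ 538.7 -202.5  194. ]
```

Run:
```python
from h import *
T=cam('top');im=cv2.imread('pics/top0.png').astype(int)
for v in range(156,199,4):
    s=np.abs(im[v,255:285,2]-im[v,255:285,0])
    w=np.clip(45-s,0,None); u=255+(w*np.arange(30)).sum()/max(w.sum(),1)
    print(v,w.sum(),atz(T,(u,v),194).round(1))
```

```text
156 247 [ 619.9 -229.9  194. ]
160 237 [ 612.  -229.8  194. ]
164 243 [ 604.1 -229.8  194. ]
168 241 [ 596.2 -229.9  194. ]
172 234 [ 588.3 -229.8  194. ]
176 235 [ 580.4 -230.   194. ]
180 239 [ 572.5 -230.   194. ]
184 235 [ 564.7 -230.1  194. ]
188 219 [ 556.8 -229.8  194. ]
192 190 [ 548.9 -229.4  194. ]
196 0 [ 540.6 -202.5  194. ]
```

Emit:
{"name": "send_rows", "arguments": {
  "plan": [
    [0.008,-0.0005,0,0,0,-0.004,0.8],
    [0.01,0,0,0,0,-0.004,0.8],
    [0.01,0,0,0,0,0,0.8],
    [0.01,0,0,0,0,0,0.8],
    [0.01,0,0,0,0,0,0.8]
  ]
}}

```text
clock: 7.5
tool_pos: [546.8, -229.8, 192.8]
orientation: [0.707, 0.707, 0.0, 0.0]
ft_force: [0.3, 0.0, -0.8]
finger_gap: 56.3
```

Emit:
{"name": "send_rows", "arguments": {
  "plan": [
    [0.008,0,0,0,0,0,0.8],
    [0.008,0,0,0,0,0,0.8]
  ]
}}

```text
clock: 7.67
tool_pos: [562.4, -229.8, 192.6]
orientation: [0.707, 0.707, 0.0, 0.0]
ft_force: [-0.1, 0.6, -1.4]
finger_gap: 56.0
```

No contact; the hole is over the tip. Continue to x≈590 and then lower.

Emit:
{"name": "send_rows", "arguments": {
  "plan": [
    [0.008,0,0,0,0,0,0.8],
    [0.008,0,0,0,0,0,0.8],
    [0.008,0,0,0,0,0,0.8],
    [0.004,0,0,0,0,0,0.8],
    [0,0,0,0,0,0,0.8]
  ]
}}

```text
clock: 8.08
tool_pos: [590.1, -229.8, 192.7]
orientation: [0.707, 0.707, 0.0, 0.0]
ft_force: [-0.2, -0.2, -1.6]
finger_gap: 56.2
```

Emit:
{"name": "send_rows", "arguments": {
  "plan": [
    [0,0,-0.003,0,0,0,0.8],
    [0,0,-0.003,0,0,0,0.8],
    [0,0,-0.003,0,0,0,0.8],
    [0,0,-0.002,0,0,0,0.8],
    [0,0,0,0,0,0,0.8]
  ]
}}

```text
clock: 8.5
tool_pos: [588.3, -230.0, 181.2]
orientation: [0.707, 0.707, -0.0, -0.001]
ft_force: [0.0, 0.3, -1.7]
finger_gap: 56.5
```

Emit:
{"name": "send_rows", "arguments": {
  "plan": [
    [0.001,0,-0.001,0,0,0,0.8],
    [0,0,-0.001,0,0,0,0.8],
    [0,0,0,0,0,0,0.8]
  ]
}}

```text
clock: 8.75
tool_pos: [590.0, -230.0, 179.7]
orientation: [0.707, 0.707, -0.0, -0.0]
ft_force: [-0.3, -0.3, -0.8]
finger_gap: 56.3
```

Emit:
{"name": "send_rows", "arguments": {
  "plan": [
    [0,0,-0.001,0,0,0,0.8],
    [0,0,0,0,0,0,0.8]
  ]
}}

```text
clock: 8.92
tool_pos: [589.9, -230.0, 178.8]
orientation: [0.707, 0.707, -0.0, -0.0]
ft_force: [0.3, -0.3, -1.7]
finger_gap: 56.1
```

Emit:
{"name": "send_rows", "arguments": {
  "plan": [
    [0,0,-0.001,0,0,0,0.8],
    [0,0,0,0,0,0,0.8]
  ]
}}

```text
clock: 9.08
tool_pos: [589.9, -230.0, 177.7]
orientation: [0.707, 0.707, -0.0, -0.0]
ft_force: [0.7, -0.0, -2.0]
finger_gap: 56.3
```

Emit:
{"name": "send_rows", "arguments": {
  "plan": [
    [0,0,-0.001,0,0,0,0.8],
    [0,0,0,0,0,0,0.8]
  ]
}}

```text
clock: 9.25
tool_pos: [590.1, -230.2, 177.2]
orientation: [0.707, 0.707, 0.0, 0.0]
ft_force: [-0.2, 1.2, 1.2]
finger_gap: 56.1
```

Emit:
{"name": "send_rows", "arguments": {
  "plan": [
    [0,0,0,0,0,0,0.38],
    [0,0,0,0,0,0,0.36],
    [0,0,0,0,0,0,0.33],
    [0,0,0,0,0,0,0.28],
    [0,0,0,0,0,0,0.2]
  ]
}}

```text
clock: 9.67
tool_pos: [590.0, -230.1, 176.9]
orientation: [0.707, 0.707, -0.0, 0.0]
ft_force: [0.7, -0.1, 0.6]
finger_gap: 71.3
```

Emit:
{"name": "send_rows", "arguments": {
  "plan": [
    [0,0,0,0,0,0,0.15],
    [0,0,0,0,0,0,0.15],
    [0,0,0,0,0,0,0.15],
    [0,0,0,0,0,0,0.15],
    [0,0,0,0,0,0,0.15]
  ]
}}

```text
clock: 10.08
tool_pos: [590.0, -230.1, 176.8]
orientation: [0.707, 0.707, -0.0, -0.0]
ft_force: [0.5, 0.1, -0.5]
finger_gap: 79.9
```

Run:
```python
from h import *
A=cam('scene');a=A['img'];rs=optics.regions_of('scene','hung_tile')
print([(round(r['conf'],2),r['xy']) for r in rs])
z=cv2.resize(a[120:270,220:370],(500,500),interpolation=3)
cv2.imwrite('pics/p5.png',z[:,:,::-1])
```

```text
[(0.89, [312.0, 192.9]), (0.46, [281.3, 229.9])]
```

View pics/p5.png

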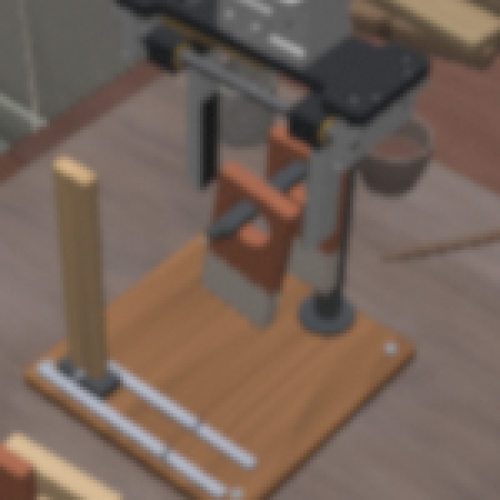

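Emit:
{"name": "send_rows", "arguments": {
  "plan": [
    [0,0,0.012,0,0,0,0.15],
    [0,0,0.025,0,0,0,0.15],
    [0,0,0.03,0,0,0,0.15],
    [0,0,0.03,0,0,0,0.15],
    [0,0,0.018,0,0,0,0.15]
  ]
}}

```text
clock: 10.6
tool_pos: [591.0, -230.7, 295.3]
orientation: [0.707, 0.707, 0.001, 0.002]
ft_force: [0.3, 0.3, -1.3]
finger_gap: 80.2
```

Emit:
{"name": "send_rows", "arguments": {
  "plan": [
    [-0.014,0.024,0,0,0,0,0.15],
    [-0.014,0.024,0,0,0,0,0.15],
    [-0.014,0.024,0,0,0,0,0.15],
    [-0.014,0.017,0,0,0,0,0.15],
    [-0.013,0,0,0,0,0,0.15]
  ]
}}

```text
clock: 11.02
tool_pos: [520.6, -136.2, 291.9]
orientation: [0.705, 0.709, 0.001, -0.001]
ft_force: [0.0, 0.2, -0.1]
finger_gap: 80.0
```

Run:
```python
from h import *
np.set_printoptions(precision=2,suppress=True)
o=sensors.get_obs();print(o['clock'],o['tool_pos'])
A=cam('scene');a=A['img'];cv2.imwrite('pics/scene6.png',a[:,:,::-1])
rs=optics.regions_of('scene','keeper');print([(round(r['conf'],2),r['xy'],r['mask'].sum()) for r in rs])
print(fit([(A,rs[0]['mask'].astype(float))],lambda p:[place([p[0],p[1],0],box(-6,6,-15,15,24,214))],[520.6,-141],[5,5]))
z=cv2.resize(a[110:270,200:360],(500,500),interpolation=3)
cv2.imwrite('pics/p6.png',z[:,:,::-1])
```

```text
11.0167 [ 520.59 -136.22  291.93]
[(0.66, [243.1, 202.9], np.int64(800))]
(array([ 517.04, -143.05]), np.float64(0.8205076820307281))
```

View pics/p6.png

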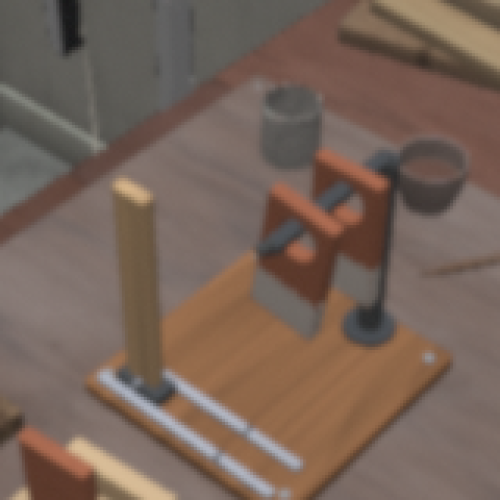

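Emit:
{"name": "send_rows", "arguments": {
  "plan": [
    [0,-0.004,-0.03,0,0,-0.003,0.15],
    [0,0,-0.035,0,0,0,0.15],
    [0,0,-0.035,0,0,0,0.15],
    [0,0,-0.025,0,0,0,0.15],
    [0,0,0,0,0,0,0.15]
  ],
  "grip_force": 12
}}

```text
clock: 11.53
tool_pos: [518.2, -144.9, 162.2]
orientation: [0.708, 0.706, -0.003, -0.004]
ft_force: [-0.6, -0.4, -0.6]
finger_gap: 79.9
```

Emit:
{"name": "send_rows", "arguments": {
  "plan": [
    [0,0,0,0,0,0,0.15]
  ]
}}

```text
clock: 11.62
tool_pos: [521.0, -145.8, 166.2]
orientation: [0.708, 0.706, -0.001, -0.001]
ft_force: [0.1, 0.4, -0.0]
finger_gap: 79.7
```

Emit:
{"name": "send_rows", "arguments": {
  "plan": [
    [0,0,0,0,0,0,0.3],
    [0,0,0,0,0,0,0.45],
    [0,0,0,0,0,0,0.6],
    [0,0,0,0,0,0,0.8],
    [0,0,0,0,0,0,0.8]
  ]
}}

```text
clock: 12.03
tool_pos: [521.6, -145.2, 167.8]
orientation: [0.708, 0.706, 0.0, 0.001]
ft_force: [1.1, -0.0, -0.9]
finger_gap: 50.1
```

Emit:
{"name": "send_rows", "arguments": {
  "plan": [
    [0,0,0,0,0,0,0.8],
    [0,0,0,0,0,0,0.8],
    [0,0,0,0,0,0,0.8],
    [0,0,0,0,0,0,0.8]
  ]
}}

```text
clock: 12.37
tool_pos: [521.2, -143.2, 167.1]
orientation: [0.708, 0.707, 0.001, -0.001]
ft_force: [-0.8, 4.8, 4.2]
finger_gap: 30.2
```

Emit:
{"name": "send_rows", "arguments": {
  "plan": [
    [0,-0.006,0,0,0,0,0.8],
    [0,-0.008,0,0,0,0,0.8],
    [0,-0.008,0,0,0,0,0.8],
    [0,-0.008,0,0,0,0,0.8],
    [0,-0.008,0,0,0,0,0.8]
  ]
}}

```text
clock: 12.78
tool_pos: [521.2, -181.4, 167.2]
orientation: [0.708, 0.707, 0.001, -0.001]
ft_force: [0.1, 6.1, 5.3]
finger_gap: 29.9
```

Emit:
{"name": "send_rows", "arguments": {
  "plan": [
    [0,-0.008,0,0,0,0,0.8],
    [0,-0.007,0,0,0,0,0.8],
    [0,-0.006,0,0,0,0,0.8],
    [0,-0.005,0,0,0,0,0.8],
    [0,0,0,0,0,0,0.8]
  ]
}}

```text
clock: 13.2
tool_pos: [521.2, -209.1, 167.2]
orientation: [0.708, 0.706, 0.0, -0.0]
ft_force: [0.5, 1.8, 3.8]
finger_gap: 30.3
```

Emit:
{"name": "send_rows", "arguments": {
  "plan": [
    [0,-0.005,0,0,0,0,0.8],
    [0,-0.005,0,0,0,0,0.8],
    [0,-0.004,0,0,0,0,0.8],
    [0,-0.002,0,0,0,0,0.8],
    [0,0,0,0,0,0,0.8]
  ]
}}

```text
clock: 13.62
tool_pos: [521.2, -224.5, 167.2]
orientation: [0.708, 0.706, 0.0, -0.0]
ft_force: [-0.3, 4.0, 4.5]
finger_gap: 30.2
```

Run:
```python
from h import *
np.set_printoptions(precision=2,suppress=True)
o=sensors.get_obs();print(o['clock'],o['tool_pos'],o['ft_force'])
A=cam('scene');a=A['img'];cv2.imwrite('pics/scene7.png',a[:,:,::-1])
# rail marks before (scene6) & expected
print('mark px (y=-230,-229) at rails',proj(A,[[512,-230,24],[530,-230,24],[520.6,-230,24]]))
z=cv2.resize(a[190:280,230:320],(600,600),interpolation=3)
cv2.imwrite('pics/p7.png',z[:,:,::-1])
```

```text
13.6167 [ 521.24 -224.49  167.15] [-0.26  4.    4.54]
mark px (y=-230,-229) at rails [[272.92 253.92]
 [278.16 249.27]
 [275.44 251.69]]
```

View pics/p7.png

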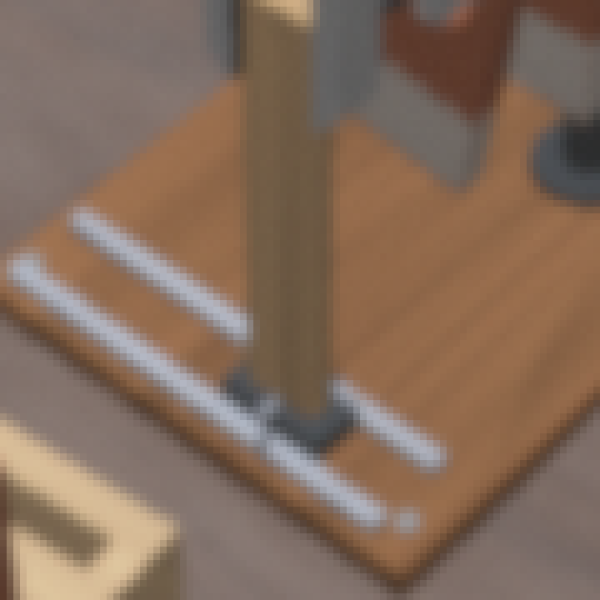

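Run:
```python
from h import *
np.set_printoptions(precision=1,suppress=True)
T=cam('top');im=cv2.imread('pics/top0.png').astype(int).sum(2)
for v in range(201,222):
    s=im[v,262:280]
    if s.max()>450:
        w=np.clip(s.max()*.85-s,0,None)
        u=262+(w*np.arange(18)).sum()/w.sum();print(v,s,round(u,2),atz(T,(u,v),24))
A=cam('scene');im=cv2.imread('pics/scene6.png').astype(int).sum(2)
# front-rail profile along y at x=rail front, find x of rails
for x in (506,508,510,531,533,535):
  ys=np.arange(-240,-215,1.);p=proj(A,np.c_[0*ys+x,ys,0*ys+24]).astype(np.float32)
  s=cv2.remap(im.astype(np.float32),p[:,0].reshape(1,-1),p[:,1].reshape(1,-1),1)[0];print(x,s.max().round(),ys[s.argmin()],s.min().round())
o=sensors.get_obs();print(o['tool_pos'])
```

```text
202 [527 541 541 540 531 520 524 490 301 412 524 516 519 529 526 523 524 524] 270.23 [ 538.5 -230.    24. ]
203 [579 583 583 582 582 585 588 542 311 445 586 579 576 578 577 574 575 573] 270.22 [ 536.2 -230.    24. ]
204 [592 594 592 592 589 592 595 552 316 446 593 582 581 581 583 579 579 576] 270.24 [ 534. -230.   24.]
216 [547 543 546 538 523 521 527 480 269 464 525 519 532 529 528 530 528 527] 270.0 [ 506.6 -229.9   24. ]
217 [586 588 586 586 587 586 592 539 278 522 587 581 580 579 577 575 573 576] 270.0 [ 504.3 -230.    24. ]
218 [597 597 595 595 592 591 595 544 278 524 592 587 584 582 582 578 578 577] 270.0 [ 502. -230.   24.]
219 [388 387 387 396 444 442 453 423 261 407 411 415 408 416 415 420 427 431] 270.0 [ 499.7 -230.    24. ]
506 508.0 -226.0 409.0
508 446.0 -225.0 368.0
510 382.0 -226.0 334.0
531 450.0 -228.0 377.0
533 509.0 -227.0 413.0
535 540.0 -227.0 430.0
[ 521.2 -224.5  167.1]
```

Run:
```python
from h import *
np.set_printoptions(precision=2,suppress=True)
A=cam('scene');rs=optics.regions_of('scene','keeper');print([(r['conf'],r['xy'],r['mask'].sum()) for r in rs])
im=cv2.imread('pics/scene7.png').astype(int)
for v in (222,228,234,240):
    r=im[v,255:292];print(v,(r[:,2]-r[:,0]).tolist())
for y in (-226.5,-224.5,-221):
  for z in (60,90,120,150):
    h=proj(A,place([520.6,y,0],box(-6,6,-15,15,z,z+.1)));print(y,z,h[:,0].min(),h[:,0].max(),h[:,1].mean())
```

```text
[(0.56, [272.7, 223.5], np.int64(898))]
222 [71, 71, 71, 70, 70, 71, 72, 72, 73, 73, 70, 62, 50, 44, 44, 44, 42, 41, 41, 41, 42, 42, 42, 42, 53, 66, 73, 74, 74, 75, 75, 73, 72, 72, 72, 71, 72]
228 [54, 68, 72, 75, 75, 75, 75, 73, 73, 73, 71, 64, 52, 44, 44, 43, 43, 42, 41, 41, 42, 42, 42, 43, 50, 63, 68, 70, 71, 72, 71, 72, 72, 71, 73, 72, 73]
234 [19, 2, -9, -15, -14, -10, 1, 19, 38, 57, 68, 65, 53, 45, 44, 44, 43, 41, 40, 41, 41, 42, 42, 43, 54, 66, 70, 71, 71, 71, 72, 70, 72, 71, 72, 71, 69]
240 [76, 77, 77, 77, 74, 70, 63, 48, 30, 12, 0, 0, 15, 35, 43, 44, 41, 40, 39, 40, 42, 42, 41, 43, 53, 66, 70, 70, 70, 68, 69, 69, 70, 72, 73, 73, 73]
-226.5 60 267.3757523648426 281.15901798393634 240.55755886557637
-226.5 90 267.18285146827344 281.2907610059487 231.48073254349606
-226.5 120 266.98067428546824 281.42888986227155 221.9656755254177
-226.5 150 266.76853520959764 281.57388038542047 211.9798635686319
-224.5 60 266.70634034664175 280.47124200953004 240.10438890175277
-224.5 90 266.49792601660556 280.5865967026266 231.02580514284716
-224.5 120 266.2794994262021 280.70753720992064 221.5093466858363
-224.5 150 266.05032133268395 280.83447932066036 211.52254920731696
-221 60 265.53794387988137 279.2708169305168 239.31343102656115
-221 90 265.302525957675 279.357644790176 230.231829184248
-221 120 265.0558183123809 279.4486696932908 220.71297668615162
-221 150 264.79698887617275 279.54420348887703 210.72451384842708
```

Emit:
{"name": "send_rows", "arguments": {
  "plan": [
    [0,-0.002,0,0,0,0,0.8],
    [0,-0.0015,0,0,0,0,0.8],
    [0,0,0,0,0,0,0.8]
  ]
}}

```text
clock: 14.12
tool_pos: [521.2, -227.7, 167.2]
orientation: [0.708, 0.706, 0.0, -0.0]
ft_force: [-0.1, 4.6, 6.0]
finger_gap: 29.8
```

Emit:
{"name": "send_rows", "arguments": {
  "plan": [
    [0,0,0,0,0,0,0.65],
    [0,0,0,0,0,0,0.6],
    [0,0,0,0,0,0,0.5],
    [0,0,0,0,0,0,0.4],
    [0,0,0,0,0,0,0.4]
  ]
}}

```text
clock: 14.53
tool_pos: [520.8, -229.0, 166.6]
orientation: [0.708, 0.706, -0.0, 0.0]
ft_force: [-0.1, 0.6, 0.8]
finger_gap: 54.0
```

Emit:
{"name": "send_rows", "arguments": {
  "plan": [
    [0,0,0,0,0,0,0.4],
    [0,0,0.025,0,0,0,0.4],
    [0,0,0.03,0,0,0,0.4],
    [0,0,0.03,0,0,0,0.4],
    [0,0,0.03,0,0,0,0.4]
  ]
}}

```text
clock: 14.95
tool_pos: [520.6, -228.6, 283.1]
orientation: [0.708, 0.706, -0.0, -0.0]
ft_force: [0.4, -0.6, -0.9]
finger_gap: 56.5
```

Emit:
{"name": "send_rows", "arguments": {
  "plan": [
    [0,0.04,0,0,0,0,0.4],
    [0,0.04,0,0,0,0,0.4],
    [0,0.04,0,0,0,0,0.4],
    [0,0.04,0,0,0,0,0.4],
    [0,0.04,0,0,0,0,0.4]
  ]
}}

```text
clock: 15.37
tool_pos: [520.7, -27.0, 282.1]
orientation: [0.708, 0.706, 0.0, 0.0]
ft_force: [0.3, 0.0, -0.1]
finger_gap: 56.3
```

```bash
cat > chk.py <<'E'
from h import *
import sys
np.set_printoptions(precision=2,suppress=True)
n=sys.argv[1]
A=cam('scene','scene%s.png'%n);T=cam('top','top%s.png'%n)
for nm,q in(('top','keeper'),('top','hung_tile'),('top','plain_tile'),('top','tile')):
    for r in optics.regions_of(nm,q)[:3]:
        print(q,r['conf'],r['xy'],r['mask'].sum())
        if q=='keeper': print(fit([(T,r['mask'].astype(float))],lambda p:[place([p[0],p[1],0],box(-6,6,-15,15,24,214))],[520.6,-228],[4,4]))
a=A['img'];b=T['img']
z=np.hstack([cv2.resize(a[150:270,220:340],(400,400),interpolation=3),cv2.resize(b[130:290,200:360],(400,400),interpolation=3)])
cv2.imwrite('pics/p%s.png'%n,z[:,:,::-1])
g=b.astype(int)
for v in range(198,210): print(v,(g[v,255:290,0]-g[v,255:290,2]).tolist())
E
python3 chk.py 8
```

```text
hung_tile 0.74 [269.2, 146.5] 338
hung_tile 0.41 [251.9, 181.4] 7558
plain_tile 0.48 [256.7, 271.0] 232
tile 0.82 [347.4, 267.2] 322
tile 0.69 [268.2, 173.6] 327
198 [96, 97, 97, 97, 95, 94, 99, 98, 94, 96, 99, 90, 89, 93, 100, 103, 102, 97, 98, 101, 102, 97, 89, 99, 102, 104, 100, 94, 93, 98, 101, 100, 103, 101, 100]
199 [98, 97, 98, 96, 96, 94, 97, 98, 95, 98, 100, 91, 89, 94, 101, 102, 101, 100, 98, 106, 102, 96, 91, 99, 102, 104, 99, 94, 94, 99, 101, 101, 103, 102, 100]
200 [100, 100, 98, 100, 98, 97, 100, 101, 97, 100, 101, 94, 92, 96, 104, 107, 106, 102, 101, 108, 105, 100, 94, 102, 104, 105, 101, 96, 96, 99, 103, 102, 103, 102, 102]
201 [74, 74, 77, 91, 91, 88, 93, 94, 92, 93, 95, 87, 81, 86, 84, 69, 73, 89, 87, 99, 113, 111, 104, 110, 112, 112, 108, 103, 103, 106, 110, 109, 110, 110, 109]
202 [-9, -11, -9, -2, -4, -5, -4, -7, -14, -13, -11, -14, -21, -19, -16, 0, -12, -18, -18, -14, -6, -7, -9, -6, -6, -7, -7, -6, -6, -5, -4, -3, -3, -3, -3]
203 [-19, -18, -19, -19, -21, -23, -22, -15, -19, -22, -24, -25, -26, -25, -26, -17, -22, -27, -26, -26, -26, -24, -23, -21, -21, -23, -
[... 312 characters left out ...]
40, 4, 8, 9, 19, 17, 16, 18, 20, 7, 7, 6, 3, 3]
206 [96, 97, 97, 96, 89, 77, 109, 99, 102, 101, 103, 103, 103, 104, 104, 103, 99, 102, 102, 107, 103, 48, 1, 4, 25, 95, 87, 81, 81, 78, 71, 71, 70, 68, 66]
207 [98, 99, 98, 99, 93, 79, 109, 100, 102, 103, 103, 103, 104, 105, 105, 101, 101, 102, 103, 106, 98, 27, -14, -13, 17, 111, 102, 96, 96, 99, 103, 102, 106, 105, 103]
208 [98, 99, 97, 98, 92, 81, 114, 105, 105, 106, 105, 106, 106, 106, 104, 101, 103, 103, 105, 105, 100, 29, -11, -12, 18, 109, 100, 95, 95, 98, 101, 99, 100, 101, 100]
209 [99, 99, 95, 96, 92, 67, 72, 96, 99, 99, 100, 107, 116, 114, 109, 111, 113, 114, 115, 112, 90, 23, -10, -12, 18, 108, 99, 93, 94, 96, 99, 98, 100, 102, 100]
```

View pics/p8.png

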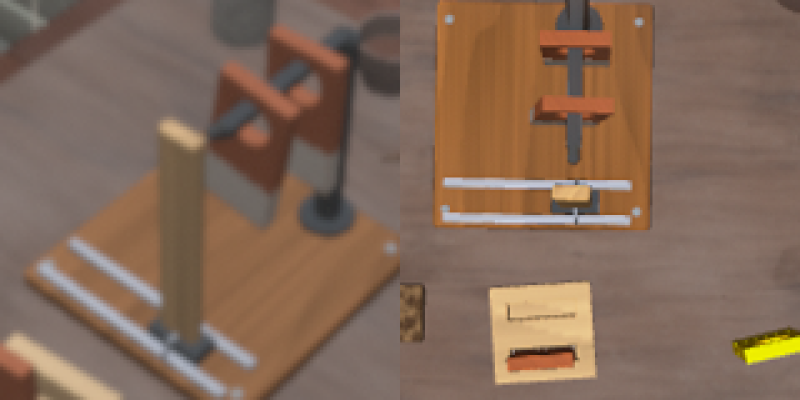

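Run:
```python
from h import *
np.set_printoptions(precision=2,suppress=True)
T=cam('top');im=cv2.imread('pics/top8.png').astype(int)
for v in range(203,211): print(v,im[v,258:280].sum(1).tolist())
for u in(260.5,260.7,268.1,275.2,275.6): print(u,atz(T,(u,206),214))
print(proj(T,[[514.6,-215,214],[526.6,-215,214],[514.6,-245,214],[526.6,-245,214],[520.6,-230,214]]))
```

```text
203 [594, 594, 593, 566, 424, 439, 452, 508, 504, 505, 507, 464, 275, 394, 494, 490, 514, 595, 595, 591, 588, 585]
204 [605, 604, 594, 523, 419, 418, 434, 479, 487, 490, 486, 483, 473, 509, 494, 487, 495, 490, 448, 596, 592, 592]
205 [391, 383, 401, 506, 477, 483, 501, 515, 528, 527, 527, 538, 546, 524, 505, 512, 514, 458, 358, 408, 411, 418]
206 [266, 249, 304, 504, 486, 503, 520, 528, 532, 528, 540, 547, 531, 498, 503, 516, 514, 456, 282, 243, 248, 274]
207 [300, 288, 332, 513, 500, 515, 527, 532, 528, 533, 545, 535, 499, 499, 509, 515, 513, 445, 220, 234, 231, 263]
208 [301, 289, 342, 528, 523, 533, 538, 535, 536, 549, 551, 513, 499, 509, 518, 518, 511, 443, 202, 235, 234, 263]
209 [304, 292, 288, 365, 433, 445, 448, 450, 473, 518, 514, 483, 491, 504, 514, 513, 493, 376, 166, 230, 231, 264]
210 [301, 292, 264, 229, 278, 267, 274, 270, 288, 322, 318, 307, 314, 318, 322, 325, 315, 238, 173, 235, 229, 260]
260.5 [ 520.25 -214.24  214.  ]
260.7 [ 520.26 -214.63  214.  ]
268.1 [ 520.47 -228.84  214.  ]
275.2 [ 520.68 -242.48  214.  ]
275.6 [ 520.69 -243.25  214.  ]
[[260.85 208.94]
 [260.95 202.71]
 [276.46 209.18]
 [276.56 202.94]
 [268.71 205.94]]
```

Emit:
{"name": "send_rows", "arguments": {
  "plan": [
    [0,-0.04,0,0,0,0,0.35],
    [0,-0.04,0,0,0,0,0.35],
    [0,-0.04,0,0,0,0,0.35],
    [0,-0.04,0,0,0,0,0.35],
    [0,-0.041,0,0,0,0,0.35]
  ]
}}

```text
clock: 16.13
tool_pos: [520.0, -233.2, 281.9]
orientation: [0.709, 0.705, -0.0, 0.0]
ft_force: [0.1, 0.6, -0.1]
finger_gap: 61.0
```

Emit:
{"name": "send_rows", "arguments": {
  "plan": [
    [0,0,-0.02,0,0,0,0.35],
    [0,0,-0.03,0,0,0,0.35],
    [0,0,-0.03,0,0,0,0.35],
    [0,0,-0.025,0,0,0,0.35],
    [0,0,-0.01,0,0,0,0.35]
  ]
}}

```text
clock: 16.55
tool_pos: [518.1, -230.6, 163.5]
orientation: [0.709, 0.705, -0.001, -0.002]
ft_force: [-0.2, -0.1, -0.5]
finger_gap: 60.9
```

Emit:
{"name": "send_rows", "arguments": {
  "plan": [
    [0,0,0,0,0,0,0.35],
    [0,0,0,0,0,0,0.35]
  ]
}}

```text
clock: 16.72
tool_pos: [521.0, -230.7, 167.3]
orientation: [0.709, 0.706, -0.0, 0.0]
ft_force: [-0.3, 0.2, -0.1]
finger_gap: 60.9
```

Emit:
{"name": "send_rows", "arguments": {
  "plan": [
    [0,0,0,0,0,0,0.5],
    [0,0,0,0,0,0,0.6],
    [0,0,0,0,0,0,0.75],
    [0,0,0,0,0,0,0.8],
    [0,0,0,0,0,0,0.8]
  ]
}}

```text
clock: 17.13
tool_pos: [521.4, -228.9, 167.6]
orientation: [0.708, 0.706, 0.001, 0.0]
ft_force: [-0.7, 4.9, 3.5]
finger_gap: 31.1
```

Emit:
{"name": "send_rows", "arguments": {
  "plan": [
    [0,0,0,0,0,0,0.8],
    [0,0,0,0,0,0,0.8]
  ]
}}

```text
clock: 17.3
tool_pos: [521.5, -228.5, 167.5]
orientation: [0.708, 0.706, 0.001, -0.0]
ft_force: [-1.0, 3.4, 5.9]
finger_gap: 29.9
```

Emit:
{"name": "send_rows", "arguments": {
  "plan": [
    [0,-0.001,0,0,0,0,0.8],
    [0,0,0,0,0,0,0.8],
    [0,0,0,0,0,0,0.8]
  ]
}}

```text
clock: 17.55
tool_pos: [521.4, -229.1, 167.5]
orientation: [0.708, 0.706, 0.001, -0.0]
ft_force: [-0.9, 4.5, 6.8]
finger_gap: 30.0
```

Emit:
{"name": "send_rows", "arguments": {
  "plan": [
    [0,-0.0005,0,0,0,0,0.8],
    [0,0,0,0,0,0,0.8]
  ]
}}

```text
clock: 17.72
tool_pos: [521.4, -229.4, 167.5]
orientation: [0.708, 0.707, 0.001, -0.0]
ft_force: [-0.9, 5.3, 6.1]
finger_gap: 29.7
```

Emit:
{"name": "send_rows", "arguments": {
  "plan": [
    [0,0,0,0,0,0,0.65],
    [0,0,0,0,0,0,0.6],
    [0,0,0,0,0,0,0.5],
    [0,0,0,0,0,0,0.4],
    [0,0,0,0,0,0,0.35]
  ]
}}

```text
clock: 18.13
tool_pos: [520.8, -231.5, 166.7]
orientation: [0.708, 0.706, -0.0, 0.0]
ft_force: [0.2, 0.2, 0.2]
finger_gap: 54.2
```

Emit:
{"name": "send_rows", "arguments": {
  "plan": [
    [0,0,0,0,0,0,0.35],
    [0,0,0.025,0,0,0,0.35],
    [0,0,0.03,0,0,0,0.35],
    [0,0,0.03,0,0,0,0.35],
    [0,0,0.03,0,0,0,0.35]
  ]
}}

```text
clock: 18.55
tool_pos: [520.6, -231.2, 283.0]
orientation: [0.708, 0.706, -0.0, -0.0]
ft_force: [0.2, 0.2, -0.3]
finger_gap: 61.4
```

Emit:
{"name": "send_rows", "arguments": {
  "plan": [
    [0,0.04,0,0,0,0,0.35],
    [0,0.04,0,0,0,0,0.35],
    [0,0.04,0,0,0,0,0.35],
    [0,0.04,0,0,0,0,0.35],
    [0,0.04,0,0,0,0,0.35]
  ]
}}

```text
clock: 18.97
tool_pos: [520.7, -29.5, 282.0]
orientation: [0.708, 0.706, 0.0, 0.0]
ft_force: [-0.1, -0.9, -0.3]
finger_gap: 60.7
```

```bash
python3 chk.py 9 | head -8
python3 - <<'E'
from h import *
im=cv2.imread('pics/top9.png').astype(int)
for v in (205,206,207,208): print(v,im[v,258:280].sum(1).tolist())
E
```

```text
hung_tile 0.85 [269.5, 147.7] 348
plain_tile 0.48 [255.6, 272.4] 234
tile 0.63 [268.6, 174.2] 337
tile 0.52 [347.2, 269.4] 305
tile 0.31 [270.2, 209.5] 200
198 [96, 96, 97, 97, 94, 95, 99, 98, 95, 97, 99, 91, 90, 94, 100, 102, 101, 99, 97, 102, 102, 96, 90, 100, 101, 103, 101, 94, 95, 98, 102, 100, 103, 101, 101]
199 [98, 97, 97, 97, 95, 95, 98, 99, 95, 97, 99, 90, 89, 95, 100, 102, 101, 100, 97, 105, 102, 96, 90, 99, 101, 104, 100, 94, 94, 98, 101, 102, 103, 102, 100]
200 [101, 100, 100, 99, 99, 97, 100, 100, 97, 99, 101, 94, 92, 97, 104, 107, 105, 101, 100, 106, 105, 100, 95, 103, 105, 106, 102, 96, 97, 100, 104, 101, 103, 104, 102]
205 [392, 392, 385, 415, 513, 476, 484, 502, 519, 525, 525, 525, 542, 555, 521, 504, 511, 509, 465, 416, 410, 413]
206 [266, 264, 244, 310, 511, 488, 504, 520, 530, 532, 529, 541, 548, 527, 497, 504, 514, 514, 444, 228, 245, 253]
207 [300, 297, 284, 331, 516, 500, 519, 528, 533, 528, 535, 547, 533, 501, 498, 509, 515, 513, 438, 193, 231, 235]
208 [305, 297, 284, 339, 535, 519, 533, 537, 537, 536, 547, 545, 510, 497, 511, 517, 517, 509, 440, 188, 232, 237]
```

View pics/p9.png

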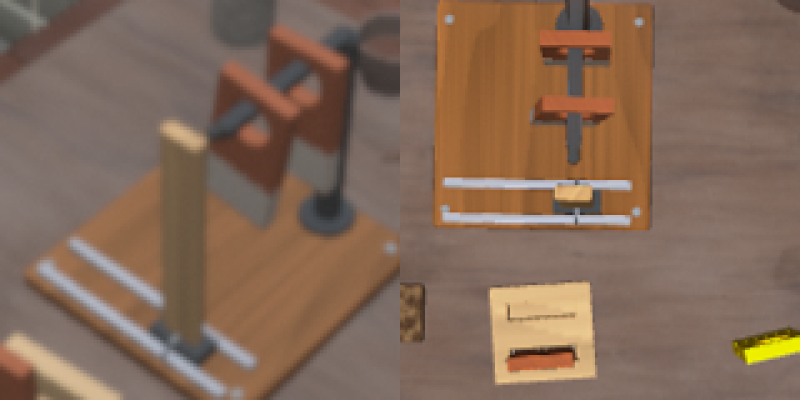

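```bash
python3 -c "
from rig import bot
print(bot.hand_in())"
```

```text
the job is handed in; nothing more can be done
None
```

I hung the holed tile on the hook in front of the one already there and slid the keeper to its mark. The plain tile is still standing in the setter. I handed the job in at about 19 s, with the gripper well clear of everything.

- **Tiles:** The last pictures show both tiles hanging on the bar and the plain tile in its slot. The yellow look-alike was never touched.
- **Keeper:** I moved it in small steps by gripping it lightly. In the last top picture its top end is centred at about y = -230 mm, and the mark measured -230.0 mm. Measurement error is about 1 mm, so I can't rule out that it stands a fraction of a millimetre to either side.
- **Disagreements:**
  - The arm's own reading just before the last release was -229.4 mm, slightly short of the mark.
  - The scene camera put the mark about 3.5 mm further left than the top camera did. I relied on the top camera, which shows the keeper and the mark in the same picture and agreed with the arm.
  - The network missed the keeper in both last checks from the top camera, so I read its edges from the pixels instead.

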